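# Swap the die block behind the containers

## Task

The round can and the square tin stand in front of the grooved vee block in the open tray: note where each stands and move both, upright, onto the rubber mat at the side. Then fetch the vee block and lay it between the two end stops of the thick steel plate, centred and lengthwise from stop to stop, and lay the plain flat bar squarely in the place behind that the vee block left. Finally stand the can and the tin back where each of them stood, always upright, and leave the sander and the hammer alone.

Things in the scene. Friction and masses are not known exactly. Their poses are not given: they have to be found in the camera images.
- can: Round bare-metal can, diameter 60 mm (rims 61), 95 mm high, about 0.3 kg, standing upright in the tray in front of the vee block, left or right of the tin. Origin: centre of its underside; z up.
- tin: Square bare-metal tin, 58 x 58 mm, body 80 mm high, with a black screw cap of diameter 24 mm on its top up to 92 mm, about 0.3 kg, standing upright in the tray beside the can (about 20 mm apart). Origin: centre of its underside; x and y square to its sides; at the start square with the tray to within about 3 degrees.
- vee: Bright steel block with a dark V groove along its top: 36 mm wide (x), 100 mm long (y), 34 mm high, about 0.7 kg. At the start it lies in the tray behind the can and tin (about 10 mm of gap to them). Origin: centre of its underside; z up; groove along y.
- flat: Plain flat bright steel bar: 36 mm wide (x), 100 mm long (y), 22 mm high, about 0.6 kg, lying loose on the bench between the robot and the tray. Origin: centre of its underside; long along y.
- bay: Fixed open tray of grey-painted sheet steel, 174 mm deep (x) and 184 mm wide (y), floor 4 mm thick, walls 4 mm thick reaching 40 mm above the bench at the back (+x) and the two sides, open at the front (-x, towards the robot). Origin: under the floor near its centre, on the bench; the inner face of the back wall is at x = +82 mm, those of the side walls at y = +-88 mm. The can and tin stand at about x = -38 mm, y = +-39 mm.
- bay_berth (a point): The place of the vee block in the tray, marked by a black rubber patch 40 x 104 mm, on the tray's floor, 20 mm from the tray's origin along its +x, 4 mm above the bench; x and y as the tray's. The block's long axis lies along y. About 44 mm is free between a block there and the back wall.
- mat: Fixed black rubber mat with two yellow edge stripes, 160 mm (x) by 220 mm (y), 3 mm thick, on the bench at one side: the side area. Origin: centre of its underside, on the bench.
- nest: Fixed thick steel plate, 140 mm (x) by 180 mm (y), 20 mm thick, on the bench at the other side, with two end stops 8 mm high, 50 mm long in x, whose inner faces are at y = +-64 mm, and a dark patch 40 x 104 mm centred between them where the vee block belongs, its length along y. Origin: centre of its underside, on the bench, so its top is at z = 20 mm.
- sander: Black and yellow palm sander, 120 mm across and 110 mm high with a stub to one side reaching 100 mm from its centre, standing on the bench on the robot's left (+y), farther from the robot than the mat or plate on that side; not to be moved. Origin: centre of its underside.
- hammer: Hammer 260 mm long, lying on the bench on the robot's right (-y), farther from the robot than the mat or plate on that side, handle roughly along y; not to be moved. Origin: underside, about mid length; its length along x.
Mind the look-alikes: they are no part of the job. Leave any blue or purple look-alike of the vee alone. What is shaped like the flat but pink is not meant.

How it is judged:
By the outcome, as a careful person would: the job done as asked, in the order asked, and still so for the second after the job is handed in, with the robot touching nothing.
It also fails if it takes over 144 s, if anything falls off the work surface, if the arm or the gripper's body presses on something with over 40 N, if the wrist force passes 120 N, or if a joint passes its speed limit or range.

## Robot

A 6-joint arm with a two-finger parallel gripper is mounted at the origin on the work surface. World frame = base frame: x ahead of the robot, y to its left, z up, the work surface at z = 0. Lengths are in m, angles in degrees, forces in N, time in s.
With the tool pointing down it reaches from about 0.35 to 0.975 m from the base axis. Payload 17.4 kg.
Tool frame: the origin (TCP) lies between the finger pads; the fingertips stand 8 mm ahead of it and the grasp point (between the pads) lies 11 mm behind it (tcp_to_tips is the distance from the TCP to the fingertips, in m); z points along the fingers, y is the direction in which the jaws open and shut (so a half turn about z gives the same grasp; the last joint's range is limited). The gripper opens to 85 mm and grips with 20 to 120 N. Pads are 22 mm wide; open, the fingers measure 114 mm over their backs; the gripper's body (76 mm by 85 mm) begins 54 mm behind the grasp point. The pads swing forward as they close: fully open they stand 13 mm farther back than shut.
Start: joints at [-70.863, 6.646, 82.598, -0, 90.757, -2.166], TCP at [0.245, -0.629, 0.239] pointing down, gripper open.
Joint ranges: [-162.19, 162.19], [-47.58, 125.68], [4.15, 143.07], [-65.23, 245.23], [0.69, 171.88], [-170.13, 170.13]. Speed limits (degrees/s): [108.29, 108.29, 127.2, 180, 180, 180].

## Interface

Orientations are given as a 3x3 rotation matrix whose columns are the frame's x, y, z axes.
In Python, from rig import move_pose, move_l, move_joints, grip, hold, inverse_kinematics, state, camera, camera_model, PlanningError, hand_in, find_in, silhouettes, pinpoint, tcp_to_tips gives the robot as it stands. The module is installed in compiled form; this text tells all that it offers. Calls block until the motion is done:
- move_pose(position, orientation): joint-space move of the TCP to a pose.
- move_l(position, orientation=None, feed=0.15): straight line of the TCP; orientation=None keeps the orientation; feed is the mean speed in m/s.
- move_joints(angles): joint-space move.
- grip(opening, grip_force=None): opening from 0.0 (shut) to 1.0 (fully open); grip_force is the grip in N (None keeps the last); returns when the fingers have stopped.
- hold(seconds).
- inverse_kinematics(position, orientation): joint angles nearest the present ones, or None.
- state(): the state.
- camera(name): name is "scene" or "top" or "wrist"; returns (picture, depth): 400x640x3 uint8, red, green, blue; 400x640 float32, m along the optical axis (not along the pixel's ray), 0 where there is no reading.
- camera_model(name): a dict with "K" (3x3 intrinsics, pixels), "origin" and "rotation" of the camera in the world; the wrist camera has in their place "tool_from_camera" (4x4, takes a point from camera to tool coordinates, whose origin is the TCP and whose axes are the flange's). Camera axes: x right, y down, z forward; pixel columns grow to the right and rows downward; lengths in m; the calibration is good to about 2 mm. A picture is of the moment at which its call begins: read the wrist's pose just before it. camera_model takes no time and is no camera call.
A pose or a line that the arm cannot do raises PlanningError and nothing moves.
- hand_in(): hands the job in, once; it reports no verdict.
Trained networks look in the newest picture that a camera, given by its name, has taken for a name from the list of things; names that differ only in an ending like _2 or _b are one class to them, and where a whole thing is asked for, a point or a joint stands for the part that bears it (a point fixed in the world has none). Each returns a list of dicts, best first, with "confidence" (0 to 1); they miss things now and then, are a little off and sometimes report something else, mostly with a low value. They report only what shows in the picture. A call takes as long as a camera call. They do not tell look-alikes from the thing itself.
- find_in(label, camera): "point" ([column, row] as shares, 0 to 1, of the picture: columns of its width, rows of its height, amid what is visible of it).
- silhouettes(label, camera): "mask" (400x640 bool, what is visible of it) and "point" ([column, row] as shares, 0 to 1, of the picture: columns of its width, rows of its height, amid what is visible of it).
- pinpoint(label, camera): "point" ([column, row] as shares, 0 to 1, of the picture: columns of its width, rows of its height: a listed point, or the origin of a listed thing).
The state is a dict: "time": time; "joint_pos": joint angles; "qd": joint speeds; "joint_efforts": joint torques, N m; "ee_pos": TCP position; "orientation": TCP orientation; "contact_force": force on the tool from outside, world axes, zero at the start; "moment": the same for the moment, N m; "width": opening from 0.0 (shut) to 1.0 (fully open).
Only numpy, scipy, OpenCV 4.12 (cv2) and the standard library are available. Lean on these libraries where they do the work, as an engineer would, in place of code of your own. Each camera call takes 0.05 s, during which the arm holds its last target.

## Working session

There is one attempt and no reset: what is moved stays moved. The work goes in short steps, each a Python script; the robot and the scene stay as the last script left them, time stands still between calls to the robot, and variables do not carry over. Pictures are saved under pics/ and viewed, and the job is handed in when it is done.

```bash
ls; mkdir -p pics; python3 - <<'E'
from rig import *
import cv2
s=state();print(s)
for c in("scene","top"):
    p,d=camera(c);cv2.imwrite(f"pics/{c}0.png",p[:,:,::-1]);m=camera_model(c);print(c,m)
print(camera_model("wrist"),tcp_to_tips if not callable(tcp_to_tips) else tcp_to_tips())
E
```

```text
pics
{'time': 0.0, 'joint_pos': array([-7.08638806e+01,  6.67242306e+00,  8.26349249e+01,  8.15930578e-04,
        9.07561302e+01, -2.16559322e+00]), 'qd': array([ 0.05939662, -0.10009944,  0.03541546, -0.01979482, -0.08997182,
        0.00171082]), 'joint_efforts': array([-2.73684091e-04, -7.31980777e+01, -6.32490492e+01, -1.72512323e-04,
        6.15065583e-03, -5.45414628e-05]), 'ee_pos': array([ 0.24515263, -0.62871743,  0.23859109]), 'orientation': array([[ 9.31680314e-01,  3.63279054e-01, -3.49733121e-04],
       [ 3.63279218e-01, -9.31679722e-01,  1.05135123e-03],
       [ 5.60946216e-05, -1.10657401e-03, -9.99999386e-01]]), 'contact_force': array([-0.31381117, -0.4490169 ,  0.07707192]), 'moment': array([-0.0213198 , -0.0028317 , -0.00691088]), 'width': 1.0019726255008492}
scene {'K': array([[439.26347717,   0.        , 317.12652927],
       [  0.        , 439.26347717, 201.85724243],
       [  0.        ,   0.        ,   1.        ]]), 'origin': array([0.85493286, 0.65937745, 1.13156481]), 'rotation': array([[-0.87933908,  0.38273074, -0.28333721],
       [ 0.47615653,  0.71
[... 281 characters left out ...]
1.18381116]), 'rotation': array([[-0.00862554, -0.99729891,  0.07294167],
       [-0.99970748,  0.01024863,  0.02190693],
       [-0.02259531, -0.07273137, -0.99709558]])}
{'K': array([[292.13611306,   0.        , 315.7425996 ],
       [  0.        , 292.13611306, 196.51097091],
       [  0.        ,   0.        ,   1.        ]]), 'tool_from_camera': array([[ 6.28645067e-04, -9.49683289e-01, -3.13211198e-01,
         8.05447152e-02],
       [ 9.99999782e-01,  6.60271124e-04,  5.09712630e-06,
         9.06192987e-04],
       [ 2.01963654e-04, -3.13211133e-01,  9.49683497e-01,
        -1.35394701e-01],
       [ 0.00000000e+00,  0.00000000e+00,  0.00000000e+00,
         1.00000000e+00]])} 0.008
```

View pics/scene0.png

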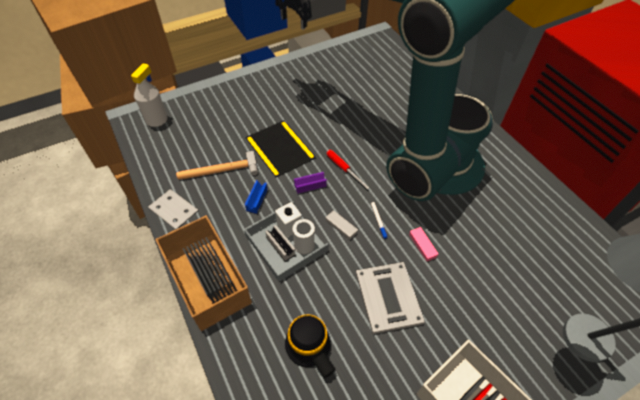

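View pics/top0.png

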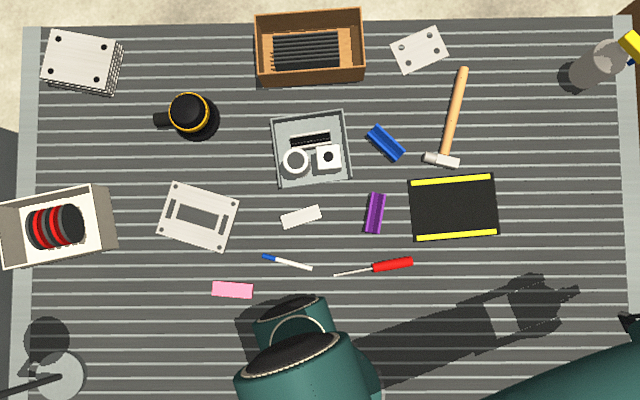

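The top view shows the tray at about (311,147) with the can at (295,160), the tin at (328,157) and the vee behind at (310,140). The plate is at (198,215), the mat at (453,207) and the bare flat bar at (301,216). The decoys are blue and purple vees and a pink bar. Next I measure.

```bash
cat > h.py <<'E'
from rig import *
import numpy as np, cv2
def pose_cam(name, st=None):
    m=camera_model(name)
    if name!="wrist": return m["K"],np.array(m["rotation"]),np.array(m["origin"])
    T=m["tool_from_camera"];R=st["orientation"]
    return m["K"],R@T[:3,:3],st["ee_pos"]+R@T[:3,3]
def snap(name,fn=None):
    st=state();p,d=camera(name)
    if fn: cv2.imwrite(fn,p[:,:,::-1])
    return p,d,pose_cam(name,st)
def cloud(d,cam):
    K,R,o=cam
    v,u=np.mgrid[0:d.shape[0],0:d.shape[1]]
    P=np.stack([(u-K[0,2])/K[0,0]*d,(v-K[1,2])/K[1,1]*d,d],-1)
    return P@R.T+o
def proj(X,cam):
    K,R,o=cam
    q=(np.atleast_2d(X)-o)@R
    return np.stack([K[0,0]*q[:,0]/q[:,2]+K[0,2],K[1,1]*q[:,1]/q[:,2]+K[1,2]],-1)
def ray_at(uv,z,cam):
    K,R,o=cam
    uv=np.atleast_2d(uv);r=np.stack([(uv[:,0]-K[0,2])/K[0,0],(uv[:,1]-K[1,2])/K[1,1],np.ones(len(uv))],-1)@R.T
    return o+r*((z-o[2])/r[:,2])[:,None]
E
python3 - <<'E'
from h import *
p,d,cam=snap("top");C=cloud(d,cam)
np.savez("top0.npz",p=p,d=d)
print("bench z",np.percentile(C[240:250,300:600][...,2],[5,50,95]))
for l in("can","tin","vee","flat","bay","mat","nest","sander","hammer"):
    for r in silhouettes(l,"top")[:3]:
        m=r["mask"];X=C[m&(d>0)]
        if len(X)<5: continue
        uv=np.argwhere(m)[:,::-1].astype(np.float32)
        print(l,round(r["confidence"],2),np.array(r["point"])*[640,400],m.sum(),"mean",X.mean(0).round(4),"zpct",np.percentile(X[:,2],[5,50,95]).round(4),"rect",cv2.minAreaRect(X[:,:2].astype(np.float32)*1000))
for l in("bay_berth","nest","bay","mat"):
    for r in pinpoint(l,"top")[:2]: print(l,r, ray_at(np.array(r["point"])*[640,400],0,cam))
E
```

```text
bench z [-0.00372059 -0.00023475  0.00339716]
can 0.64 [293.824 161.68 ] 640 mean [0.567  0.0616 0.0885] zpct [0.0227 0.0986 0.1023] rect ((572.020751953125, 70.9407958984375), (75.7535629272461, 59.09101104736328), 76.03597259521484)
tin 0.64 [328.512 160.6  ] 652 mean [ 0.5756 -0.0145  0.0785] zpct [0.0267 0.0835 0.0964] rect ((586.3247680664062, -11.692325592041016), (69.94807434082031, 59.38618087768555), 5.988720417022705)
vee 0.97 [374.72 210.4 ] 626 mean [ 0.449  -0.128   0.0263] zpct [0.0141 0.0278 0.0359] rect ((448.59490966796875, -129.80279541015625), (39.76263427734375, 100.02629852294922), 79.49095916748047)
vee 0.89 [384.512 142.   ] 625 mean [ 0.6255 -0.1569  0.026 ] zpct [0.013  0.0271 0.0362] rect ((629.5955200195312, -159.4915313720703), (104.91864013671875, 44.70518493652344), 44.2081184387207)
vee 0.74 [313.088 140.6  ] 560 mean [0.6328 0.0302 0.0308] zpct [0.0179 0.0323 0.0403] rect ((628.5468139648438, 30.711158752441406), (46.127071380615234, 97.05355072021484), 5.0469794273376465)
flat 0.95 [302.784 219.2  ] 625 mean [0.4404 0.0563 0.0199] zpct [0.0013 0.0214 
[... 1551 characters left out ...]
 0.02  ] zpct [0.0156 0.0199 0.0256] rect ((443.8197021484375, 322.6675720214844), (189.63241577148438, 144.5667266845703), 73.19551849365234)
hammer 0.61 [452.672 133.48 ] 1321 mean [ 0.6661 -0.3204  0.0226] zpct [0.014  0.0237 0.0285] rect ((693.5916137695312, -322.795654296875), (87.58963775634766, 259.3301696777344), 76.92134857177734)
nest {'point': [0.3075, 0.539], 'confidence': 0.66} [[0.44548914 0.32608447 0.        ]]
bay {'point': [0.4862, 0.38], 'confidence': 0.87} [[0.60650947 0.03157066 0.        ]]
bay {'point': [0.5089, 0.4025], 'confidence': 0.74} [[ 0.58266951 -0.00564177  0.        ]]
mat {'point': [0.7052, 0.521], 'confidence': 0.72} [[ 0.45754296 -0.3231078   0.        ]]
```

```bash
cat >> h.py <<'E'
def Rz(yaw):
    a=np.radians(yaw);x=np.array([np.cos(a),np.sin(a),0]);z=np.array([0,0,-1.]);return np.stack([x,np.cross(z,x),z],1)
E
python3 - <<'E'
from h import *
t0=state()["time"]
move_pose([0.60,0.02,0.30],Rz(92));print(state()["time"]-t0)
p,d,cam=snap("wrist","pics/w_tray.png");np.savez("w_tray.npz",p=p,d=d,R=cam[1],o=cam[2])
C=cloud(d,cam)
for l in("can","tin","vee","bay","flat"):
    for r in silhouettes(l,"wrist")[:3]:
        m=r["mask"];X=C[m&(d>0)]
        print(l,round(r["confidence"],2),np.array(r["point"])*[640,400],m.sum(),"mean",X.mean(0).round(4),"zpct",np.percentile(X[:,2],[5,50,95]).round(4))
        np.save(f"m_{l}.npy",m) if r["confidence"]>.5 else 0
for l in("bay_berth","bay","can","tin","vee"):
    for r in pinpoint(l,"wrist")[:2]: print(l,r, ray_at(np.array(r["point"])*[640,400],0.004,cam))
print(state()["time"])
E
```

```text
2.625
can 0.74 [293.696 130.8  ] 2375 mean [0.5705 0.0646 0.0977] zpct [0.0981 0.1    0.1014]
tin 0.86 [299.904 185.32 ] 2474 mean [ 0.58   -0.0072  0.0779] zpct [0.0274 0.0844 0.0967]
vee 0.94 [339.328 148.2  ] 2029 mean [0.632  0.0334 0.031 ] zpct [0.0184 0.0332 0.0396]
vee 0.76 [330.176 268.12 ] 1824 mean [ 0.6249 -0.1535  0.0246] zpct [0.0056 0.0261 0.0352]
vee 0.76 [213.312 245.4  ] 1777 mean [ 0.4478 -0.1225  0.0246] zpct [0.0062 0.0248 0.0352]
bay 0.64 [353.6  137.68] 10206 mean [0.6336 0.0414 0.0124] zpct [0.0035 0.0052 0.041 ]
flat 0.77 [199.168 126.08 ] 2274 mean [0.4419 0.0605 0.0208] zpct [0.0077 0.0225 0.024 ]
flat 0.61 [51.52 14.  ] 1012 mean [0.2632 0.1917 0.0186] zpct [0.0045 0.0219 0.0238]
bay_berth {'point': [0.5319, 0.3658], 'confidence': 0.65} [[0.63627502 0.0356832  0.004     ]]
bay_berth {'point': [0.5309, 0.3652], 'confidence': 0.6} [[0.63531283 0.0360021  0.004     ]]
bay {'point': [0.5097, 0.3812], 'confidence': 0.68} [[0.6157994  0.02588278 0.004     ]]
can {'point': [0.4667, 0.309], 'confidence': 0.6} [[0.57439879 0.06609383 0.004     ]]
tin {'point': [0.4744, 0.4423], 'confidence': 0.71} [[ 0.58316059 -0.01254968  0.004     ]]
tin {'point': [0.5094, 0.3833], 'confidence': 0.41} [[0.61557196 0.02462519 0.004     ]]
vee {'point': [0.5072, 0.648], 'confidence': 0.82} [[ 0.62129674 -0.15315542  0.004     ]]
vee {'point': [0.3412, 0.6048], 'confidence': 0.71} [[ 0.44591374 -0.12705565  0.004     ]]
3.975
```

View pics/w_tray.png

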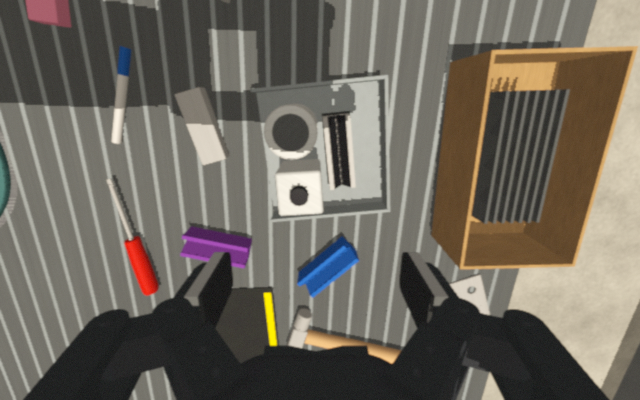

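The wrist view shows the can at (293,131), the tin at (299,188) and the vee at (339,148), all inside the tray outline. Next I fit shapes to the depth data.

```bash
cat > fit.py <<'E'
from h import *
def rect(X): 
    (c,s,a)=cv2.minAreaRect((X[:,:2]*1000).astype(np.float32));return np.round(c,1),np.round(s,1),round(a,1)
def fits(C,d,region=None):
    z=C[...,2];ok=(d>0)
    def near(c,r): return ok&(np.abs(C[...,0]-c[0])<r)&(np.abs(C[...,1]-c[1])<r)
    m=near((.568,.065),.06)&(z>.092)&(z<.107)&(C[...,1]>.025);X=C[m];print("can top",len(X),cv2.minEnclosingCircle((X[:,:2]*1000).astype(np.float32)),rect(X))
    m=near((.578,-.01),.05)&(z>.078)&(z<.090);X=C[m];print("tin top",len(X),rect(X))
    m=near((.578,-.01),.05)&(z>.090)&(z<.102)&(C[...,1]<.02);X=C[m];print("cap",len(X),rect(X))
    m=near((.63,.033),.06)&(z>.030)&(z<.043)&(C[...,0]>.6)&(np.abs(C[...,1]-.03)<.065)&(C[...,0]<.66);X=C[m];print("vee top",len(X),rect(X))
    m=near((.612,.032),.13)&(z>.036)&(z<.046)&~near((.63,.033),.05)&~near((.575,.03),.07);
    return m
if __name__=="__main__":
    for n in("w_tray","top0"):
        f=np.load(n+".npz");d=f["d"]
        cam=(camera_model("wrist")["K"],f["R"],f["o"]) if n[0]=="w" else pose_cam("top")
        C=cloud(d,cam);print(n);m=fits(C,d)
        X=C[m];print("walls",len(X),rect(X))
        v=f["p"].copy();v[m]=[255,0,255];cv2.imwrite(f"pics/wall_{n}.png",cv2.resize(v[60:260,200:460,::-1],None,fx=3,fy=3))
E
python3 fit.py
```

```text
w_tray
can top 2305 ((569.8318481445312, 63.3638916015625), 30.49867820739746) (array([569.6,  63.3]), array([59.3, 59.1]), 2.0)
tin top 1687 (array([580.1, -13.7]), array([57.9, 58.2]), 5.4)
cap 301 (array([579.8, -13.5]), array([23.2, 22.5]), 48.9)
vee top 1225 (array([624.7,  30.2]), array([50.7, 99.9]), 8.4)
walls 1432 (array([611.7,  29.8]), array([174.5, 184.5]), 7.3)
top0
can top 519 ((571.039794921875, 63.23207473754883), 30.544803619384766) (array([570.9,  63.4]), array([59.5, 59.9]), 38.5)
tin top 494 (array([579.8,  -0.9]), array([58.3, 84.8]), 3.9)
cap 79 (array([581. , -13.6]), array([23.2, 22.2]), 53.6)
vee top 351 (array([632.9,  31. ]), array([37.5, 99.3]), 8.4)
walls 363 (array([613.1,  30. ]), array([174.8, 184.4]), 7.2)
```

View pics/wall_w_tray.png

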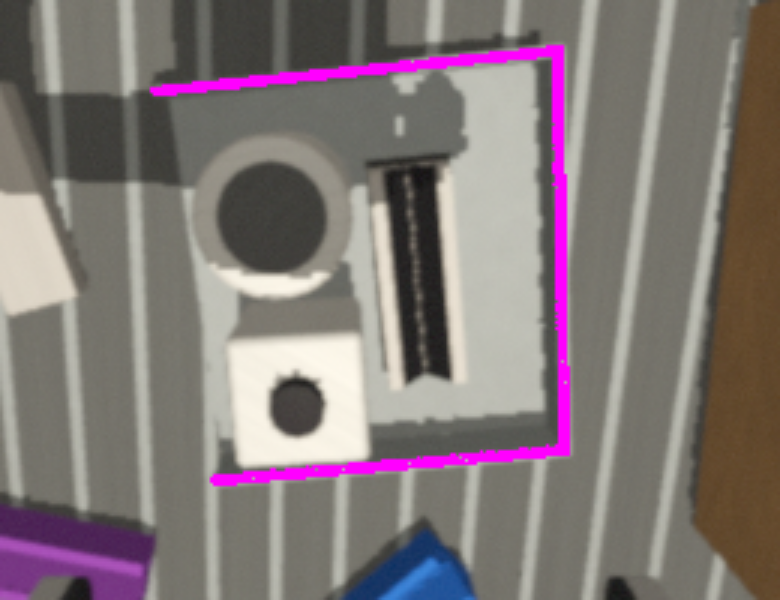

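View pics/wall_top0.png

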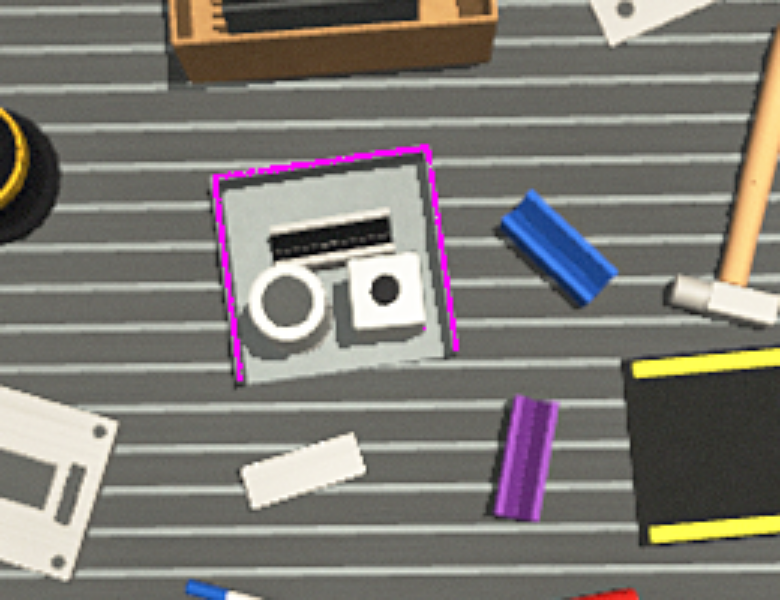

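```bash
cat > nest.py <<'E'
from h import *
from fit import rect
def nestfit(C,d,c=(.444,.322),extra=None):
    z=C[...,2];near=(d>0)&(np.hypot(C[...,0]-c[0],C[...,1]-c[1])<.13)
    m=near&(z>.013)&(z<.034)
    n,l,s,_=cv2.connectedComponentsWithStats(m.astype(np.uint8));k=1+np.argmax(s[1:,4]);m=l==k
    X=C[m];print("nest",len(X),rect(X),np.median(X[:,2]))
    return m
def flatfit(C,d,c=(.441,.058)):
    z=C[...,2];m=(d>0)&(np.hypot(C[...,0]-c[0],C[...,1]-c[1])<.09)&(z>.016)&(z<.029)
    X=C[m];print("flat",len(X),rect(X),np.median(X[:,2]));return m
E
python3 - <<'E'
from nest import *
f=np.load("top0.npz");C=cloud(f["d"],pose_cam("top"));nestfit(C,f["d"]);flatfit(C,f["d"])
f=np.load("w_tray.npz");C=cloud(f["d"],(camera_model("wrist")["K"],f["R"],f["o"]));flatfit(C,f["d"])
move_pose([0.445,0.27,0.28],Rz(72))
p,d,cam=snap("wrist","pics/w_nest.png");np.savez("w_nest.npz",p=p,d=d,R=cam[1],o=cam[2])
C=cloud(d,cam);m=nestfit(C,d);flatfit(C,d)
v=p.copy();v[m,0]=255;cv2.imwrite("pics/w_nestm.png",v[:,:,::-1])
# stops: higher than plate
z=C[...,2];s=m&(z>.0245);n,l,st,_=cv2.connectedComponentsWithStats(s.astype(np.uint8))
for k in range(1,n):
    if st[k,4]>40: print("stop",st[k,4],rect(C[l==k]),np.median(C[l==k][:,2]))
# dark patch
g=p.mean(2);s=m&(g<90)&(z<.024)
n,l,st,_=cv2.connectedComponentsWithStats(s.astype(np.uint8))
for k in range(1,n):
    if st[k,4]>40: print("dark",st[k,4],rect(C[l==k]))
print(state()["time"])
E
```

```text
nest 3934 (array([443.5, 318.4]), array([181.1, 140. ]), 72.7) 0.0199351724081428
flat 570 (array([473.6,  67.5]), array([104.8,  99.1]), 17.4) 0.02172014797522448
flat 2019 (array([472.5,  67.8]), array([105.3,  99.7]), 16.9) 0.02262837843649268
nest 14798 (array([442.7, 319.5]), array([180.1, 140.3]), 72.7) 0.02087127257757662
flat 1295 (array([472.4,  68.6]), array([104.2, 101.4]), 17.4) 0.022563903937508234
stop 440 (array([463.8, 386.2]), array([12. , 49.2]), 73.9) 0.028741711436485434
stop 323 (array([421.9, 253.3]), array([11.6, 48.1]), 72.3) 0.02858857203002768
dark 71 (array([411.5, 409.6]), array([ 9.6, 10.5]), 28.2)
dark 1525 (array([446.5, 332. ]), array([76.8, 38.7]), 72.1)
5.1583
```

View pics/w_nestm.png

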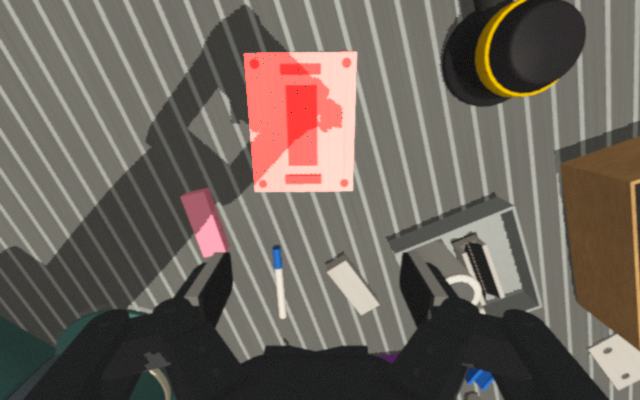

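View pics/w_nest.png

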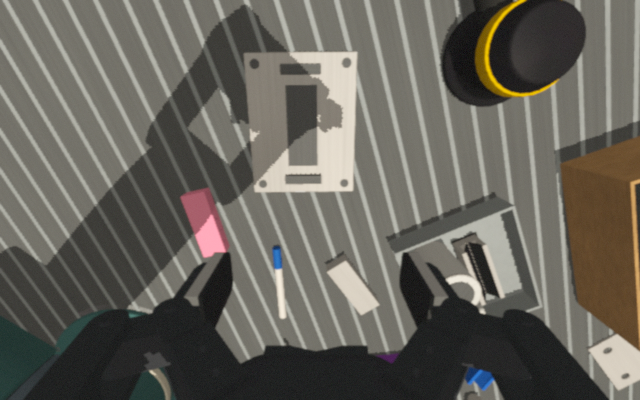

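The picture shows the plate at (300,122) with its two stops and dark patch, the flat at (352,285), and the pink bar at (205,222), which I ignore. The plate fit is 180x140 mm, as specified. Now the can and the tin.

```bash
cat >> h.py <<'E'
def rep(t=""):
    s=state();print(t,"t",round(s["time"],2),"pos",s["ee_pos"].round(4),"F",s["contact_force"].round(1),"w",round(float(s["width"])*85,1));return s
def pick(xy,yaw,z,zup,force,op=1.0,zapp=None):
    R=Rz(yaw);grip(op)
    move_pose([*xy,zapp or zup],R);move_l([*xy,z],R,feed=.12);rep("at")
    grip(0.0,force);hold(.2);s=rep("gripped")
    move_l([*xy,zup],R,feed=.15);rep("lifted");return s
def place(xy,yaw,z,zup,op=1.0,feed=.3,down=.08):
    R=Rz(yaw)
    move_l([*xy,zup],R,feed=feed);move_l([*xy,z+.015],R,feed=.15);move_l([*xy,z],R,feed=.03);s=rep("placed")
    grip(op);hold(.1);move_l([*xy,zup],R,feed=.2);rep("up");return s
E
python3 - <<'E'
from h import *
from fit import rect
for n in("w_tray","w_nest","top0"):
    f=np.load(n+".npz");d=f["d"]
    cam=(camera_model("wrist")["K"],f["R"],f["o"]) if n[0]=="w" else pose_cam("top")
    C=cloud(d,cam);z=C[...,2]
    m=(d>0)&(np.hypot(C[...,0]-.441,C[...,1]-.058)<.056)&(z>.016)&(z<.029);print(n,"flat",rect(C[m]),m.sum())
    m=(d>0)&(np.hypot(C[...,0]-.58,C[...,1]+.0136)<.045)&(z>.078)&(z<.09)&(C[...,1]<.025);
    n_,l,s,_=cv2.connectedComponentsWithStats(m.astype(np.uint8));m=l==1+np.argmax(s[1:,4]);print("tin",rect(C[m]),m.sum())
    if n!="w_nest":
        m=(d>0)&(np.hypot(C[...,0]-.633,C[...,1]-.031)<.058)&(z>.033)&(z<.041)&(C[...,0]>.605)&(C[...,0]<.66)
        n_,l,s,_=cv2.connectedComponentsWithStats(m.astype(np.uint8))
        print("vee",[(s[k,4],rect(C[l==k])) for k in range(1,n_) if s[k,4]>30])
    if n=="top0":
        m=(d>0)&(np.abs(C[...,0]-.4625)<.12)&(np.abs(C[...,1]+.3285)<.15);g=f["p"].astype(int)
        y=m&(g[...,0]>180)&(g[...,2]<80)&(g[...,1]>150)
        n_,l,s,_=cv2.connectedComponentsWithStats(y.astype(np.uint8));print("stripes",[(s[k,4],rect(C[l==k])) for k in range(1,n_) if s[k,4]>40])
# can
a=np.radians(4.3);ey=np.array([-np.sin(a),np.cos(a)]);M=np.array([.4627,-.3287])
pick((.5704,.0633),97.3,.056,.20,40,zapp=.17)
place(M+.045*ey,97.3,.0555,.20)
E
```

```text
w_tray flat (array([439.8,  57.9]), array([36.8, 99.7]), 17.1) 2016
tin (array([580.1, -13.7]), array([57.9, 58.2]), 5.4) 1687
vee [(np.int32(531), (array([644.8,  33.2]), array([10.2, 99.9]), 8.3)), (np.int32(493), (array([619.1,  29.4]), array([10.1, 99.8]), 8.4))]
w_nest flat (array([439.9,  58.4]), array([ 36.2, 101.4]), 17.4) 1293
tin (array([604.2,  13.8]), array([ 5.5, 11.1]), 48.9) 33
top0 flat (array([440.8,  57.3]), array([36.2, 99.3]), 16.9) 568
tin (array([581. , -14.1]), array([58.3, 57.6]), 5.3) 491
vee [(np.int32(149), (array([645.8,  33. ]), array([11.6, 99.1]), 8.8)), (np.int32(126), (array([619.9,  28.8]), array([11.1, 98.7]), 8.4))]
stripes [(np.int32(95), (array([ 534.6, -357.9]), array([ 13.5, 123.1]), 4.6))]
at t 7.51 pos [0.5708 0.0633 0.0569] F [-0.9 -1.1 -0.1] w 85.2
gripped t 8.07 pos [0.5707 0.0633 0.0568] F [-2.9  0.8  5.8] w 58.8
lifted t 9.18 pos [0.57   0.0633 0.1988] F [ 0.8 -0.8 -2.8] w 59.2
placed t 12.21 pos [ 0.4593 -0.2839  0.0559] F [-4.3  2.2  5.6] w 59.3
up t 13.57 pos [ 0.459  -0.2836  0.1986] F [ 0.1 -0.2 -1. ] w 85.0
```

```bash
python3 - <<'E'
from h import *
a=np.radians(4.3);ey=np.array([-np.sin(a),np.cos(a)]);M=np.array([.4627,-.3287])
pick((.5805,-.0139),95.4,.050,.20,40,zapp=.17)
place(M-.045*ey,95.4,.0495,.20)
snap("top","pics/top1.png")
E
```

```text
at t 16.07 pos [ 0.5809 -0.014   0.0509] F [ 0.6  0.2 -0.3] w 85.0
gripped t 16.65 pos [ 0.5808 -0.0139  0.0507] F [-1.1 -1.1  6.5] w 57.3
lifted t 17.8 pos [ 0.5801 -0.0139  0.1988] F [-0.1 -0.1 -3.7] w 57.6
placed t 20.91 pos [ 0.466  -0.3736  0.0498] F [-3.9  2.7  5.1] w 57.6
up t 22.31 pos [ 0.4657 -0.3733  0.1985] F [-0.1 -0.3  0.1] w 85.0
```

View pics/top1.png

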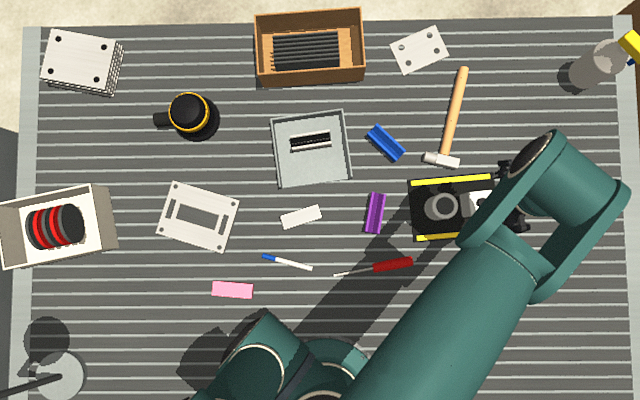

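```bash
python3 - <<'E'
from h import *
s=pick((.6324,.0311),98.4,.0155,.16,70,op=.7)
zg=s["ee_pos"][2]
p,d,cam=snap("wrist","pics/w_vee_held.png")
place((.4431,.3191),72.7,.0155+.016,.16,op=.7)
E
```

```text
at t 25.71 pos [0.6329 0.0311 0.0164] F [ 0.1 -0.3  0.1] w 59.3
gripped t 26.25 pos [0.6326 0.0311 0.0164] F [-3.3  0.5  6.7] w 34.8
lifted t 27.37 pos [0.6319 0.0311 0.1586] F [ 0.3 -0.4 -7.2] w 35.2
placed t 30.27 pos [0.4431 0.3191 0.0324] F [-7.7 -5.4 11. ] w 35.0
up t 31.53 pos [0.4427 0.3188 0.1586] F [-0.4 -0.7 -0.2] w 59.4
```

View pics/w_vee_held.png

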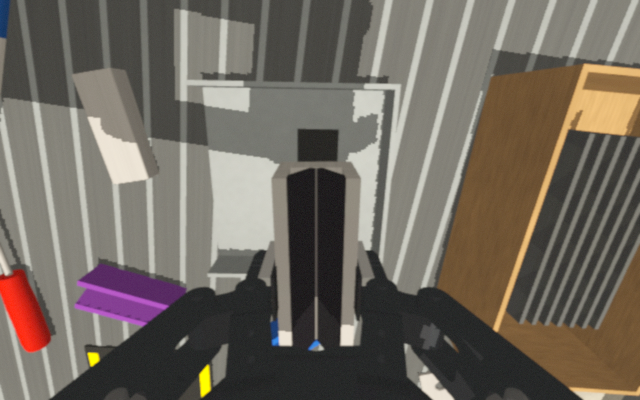

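The vee was held centred in the jaws at (316,255), with the black berth patch below at (318,145). Now I check the placement on the plate and measure the empty berth.

```bash
python3 - <<'E'
from h import *
from fit import rect
move_pose([0.46,0.25,0.28],Rz(72.7))
def an(p,d,cam,n):
    C=cloud(d,cam);z=C[...,2];near=(d>0)&(np.hypot(C[...,0]-.443,C[...,1]-.319)<.13)
    m=near&(z>.012)&(z<.033);n_,l,s,_=cv2.connectedComponentsWithStats(m.astype(np.uint8));m=l==1+np.argmax(s[1:,4]);print(n,"nest",rect(C[m]))
    m=near&(z>.046)&(z<.062)&(np.hypot(C[...,0]-.443,C[...,1]-.319)<.075);print("vee",m.sum(),rect(C[m]))
    m=near&(z>.0245)&(z<.034);n_,l,s,_=cv2.connectedComponentsWithStats(m.astype(np.uint8))
    print([(s[k,4],rect(C[l==k])) for k in range(1,n_) if s[k,4]>60])
p,d,cam=snap("wrist","pics/w_nest2.png");an(p,d,cam,"w")
p,d,cam=snap("top","pics/top2.png");an(p,d,cam,"t")
# berth patch from the top
C=cloud(d,cam);z=C[...,2];m=(d>0)&(np.hypot(C[...,0]-.633,C[...,1]-.032)<.075)&(z<.012)&(p.max(2)<55)
n_,l,s,_=cv2.connectedComponentsWithStats(m.astype(np.uint8));print("patch",[(s[k,4],rect(C[l==k])) for k in range(1,n_) if s[k,4]>60])
m=(d>0)&(np.hypot(C[...,0]-.441,C[...,1]-.058)<.056)&(z>.016)&(z<.029);print("flat",rect(C[m]))
m=(d>0)&(np.hypot(C[...,0]-.612,C[...,1]-.032)<.15)&(z>.036)&(z<.046);print("walls",rect(C[m]))
rep()
E
```

```text
w nest (array([442.7, 319.5]), array([179.2, 140. ]), 72.7)
vee 1673 (array([443.5, 319.5]), array([99.6, 36.2]), 72.8)
[(np.int32(459), (array([463.5, 385.9]), array([11.2, 49.5]), 72.6)), (np.int32(351), (array([422.1, 252.8]), array([12.3, 49. ]), 72.7))]
t nest (array([441.1, 283.9]), array([113.9, 124.1]), 72.8)
vee 30 (array([444.4, 275.3]), array([17.5, 10.2]), 71.7)
[(np.int32(93), (array([423. , 252.7]), array([13.3, 48.9]), 72.5))]
patch [(np.int32(426), (array([632.2,  33.7]), array([36.8, 99.3]), 7.5))]
flat (array([440.9,  57.6]), array([36.4, 99.8]), 17.2)
walls (array([612.9,  30.1]), array([174.8, 184.2]), 7.4)
 t 32.25 pos [0.4596 0.2501 0.2781] F [0.1 0.1 0.5] w 59.2
```

View pics/w_nest2.png

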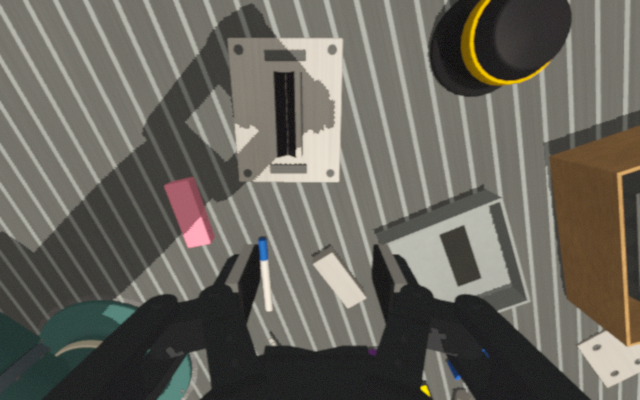

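View pics/top2.png

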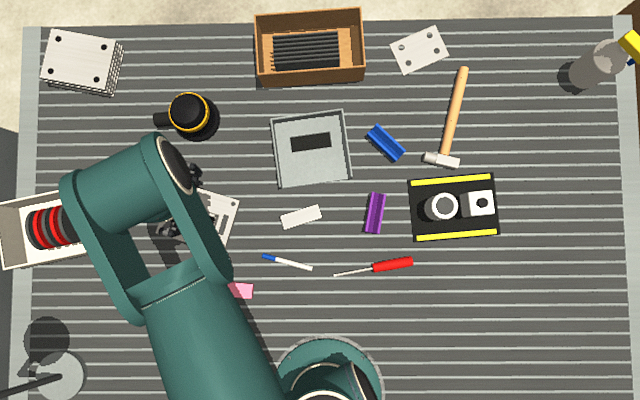

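The vee is centred on the plate to within 0.8 mm and 0.1° of yaw. Both the can and the tin stand on the mat. Next is the flat bar.

```bash
python3 - <<'E'
from h import *
from fit import rect
s=pick((.4404,.0577),107.1,.0095,.14,70,op=.7)
place((.6329,.0328),97.4,.0095+.0042,.16,op=.65)
move_pose([0.60,0.02,0.28],Rz(97.4))
def an(p,d,cam,n):
    C=cloud(d,cam);z=C[...,2];near=(d>0)&(np.hypot(C[...,0]-.612,C[...,1]-.032)<.15)
    m=near&(z>.036)&(z<.046);print(n,"walls",rect(C[m]))
    m=near&(z>.02)&(z<.032)&(np.hypot(C[...,0]-.633,C[...,1]-.033)<.062);n_,l,s,_=cv2.connectedComponentsWithStats(m.astype(np.uint8));m=l==1+np.argmax(s[1:,4]);print("flat",m.sum(),rect(C[m]),np.median(C[m][:,2]))
p,d,cam=snap("wrist","pics/w_tray2.png");an(p,d,cam,"w")
p,d,cam=snap("top","pics/top3.png");an(p,d,cam,"t")
rep()
E
```

```text
at t 34.64 pos [0.4408 0.0578 0.0102] F [-0.1 -0.1 -0.3] w 59.1
gripped t 35.18 pos [0.4409 0.0577 0.0104] F [-2.5 -1.6  6.9] w 34.2
lifted t 36.2 pos [0.4399 0.0577 0.1388] F [-0.6 -0.6 -5.4] w 34.4
placed t 38.67 pos [0.6328 0.0328 0.0144] F [-8.2 -0.4  8.3] w 34.8
up t 39.99 pos [0.6324 0.0328 0.1585] F [ 0.8 -0.3 -0.9] w 55.2
w walls (array([615.3,   3.6]), array([173.9, 237. ]), 7.4)
flat 2016 (array([632.8,  33.4]), array([ 36.1, 100. ]), 7.3) 0.02674169934533316
t walls (array([611.4,  29.8]), array([172.2, 183.8]), 7.5)
flat 173 (array([629.4,  64.9]), array([36.3, 35.2]), 7.1) 0.025664194048872435
 t 40.66 pos [0.5998 0.0201 0.2779] F [ 0.5  0.2 -0.9] w 55.4
```

View pics/w_tray2.png

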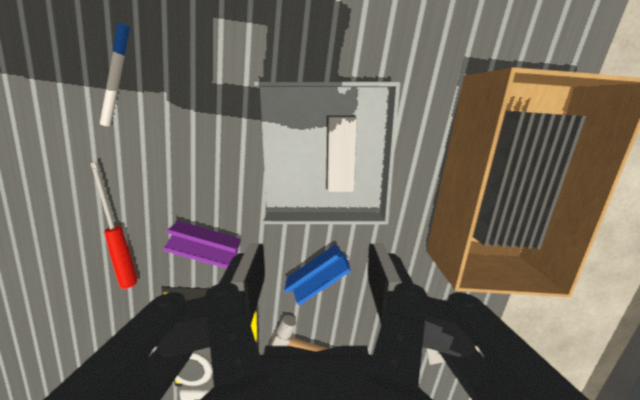

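The flat lies squarely over the berth patch at (340,153). Now I put the can and the tin back.

```bash
python3 - <<'E'
from h import *
a=np.radians(4.3);ey=np.array([-np.sin(a),np.cos(a)]);M=np.array([.4627,-.3287])
pick(M+.045*ey,97.3,.0555,.20,40,zapp=.17)
place((.5704,.0633),97.3,.0563,.20)
pick(M-.045*ey,95.4,.0495,.20,40,zapp=.17)
place((.5805,-.0139),95.4,.0503,.20)
move_pose([0.60,0.02,0.30],Rz(92))
p,d,cam=snap("wrist","pics/w_tray3.png");np.savez("w3.npz",p=p,d=d,R=cam[1],o=cam[2])
from fit import *
C=cloud(d,cam);fits(C,d);z=C[...,2]
m=(d>0)&(np.hypot(C[...,0]-.633,C[...,1]-.033)<.06)&(z>.02)&(z<.032)&(C[...,0]>.6);n_,l,s,_=cv2.connectedComponentsWithStats(m.astype(np.uint8));m=l==1+np.argmax(s[1:,4]);print("flat",rect(C[m]))
move_pose([0.4,-0.3,0.30],Rz(60))
p,d,cam=snap("top","pics/top4.png");C=cloud(d,cam);fits(C,d)
from nest import *
nestfit(C,d);z=C[...,2]
m=(d>0)&(z>.046)&(z<.062)&(np.hypot(C[...,0]-.443,C[...,1]-.319)<.075);print("vee",m.sum(),rect(C[m]))
m=(d>0)&(np.hypot(C[...,0]-.633,C[...,1]-.033)<.06)&(z>.02)&(z<.032)&(C[...,0]>.6);n_,l,s,_=cv2.connectedComponentsWithStats(m.astype(np.uint8));m=l==1+np.argmax(s[1:,4]);print("flat",rect(C[m]))
rep()
E
```

```text
at t 43.5 pos [ 0.4597 -0.284   0.0563] F [-0.1 -0.4  1. ] w 85.4
gripped t 44.06 pos [ 0.4596 -0.2841  0.0563] F [-1.5  0.6  7.2] w 59.0
lifted t 45.17 pos [ 0.459  -0.2836  0.1988] F [ 0.2  0.7 -3.2] w 59.2
placed t 48.2 pos [0.5702 0.0633 0.0571] F [-11.1  -1.3  13.3] w 58.9
up t 49.55 pos [0.57   0.0633 0.1986] F [-1.  -0.1 -0.2] w 85.3
at t 52.57 pos [ 0.4664 -0.3739  0.0504] F [0.3 0.6 0.1] w 85.1
gripped t 53.14 pos [ 0.4663 -0.3738  0.0503] F [-2.3  0.9  6.8] w 57.2
lifted t 54.29 pos [ 0.4658 -0.3733  0.1987] F [-0.9  0.5 -4.4] w 57.4
placed t 57.4 pos [ 0.5804 -0.0139  0.0512] F [-10.2   0.6  12.9] w 57.2
up t 58.8 pos [ 0.5801 -0.0139  0.1985] F [-0.  -0.1 -1.1] w 84.9
can top 2321 ((569.9600219726562, 63.75259780883789), 30.52492904663086) (array([570.1,  63.9]), array([60.2, 60. ]), 1.7)
tin top 1688 (array([580.5, -13.2]), array([57.9, 57.5]), 5.5)
cap 296 (array([580.6, -13.2]), array([22.5, 22.9]), 46.0)
vee top 8 (array([603.9,  16.7]), array([1.2, 6.2]), 65.4)
flat (array([632.9,  33.5]), array([36.1, 99.8]), 7.4)
can top 522 ((571.5445556640625, 63.347259521484375), 30.824092864990234) (array([570.8,  63.4]), array([59.8, 59.6]), 67.9)
tin top 489 (array([580.1,  -1.5]), array([58.1, 82.7]), 5.6)
cap 80 (array([583.5, -14.6]), array([22.6, 28. ]), 79.4)
vee top 20 (array([636.4,  28.5]), array([29.1, 89.7]), 13.9)
nest 3312 (array([443.6, 319.1]), array([182.2, 140.3]), 72.8) 0.019928040615059928
vee 366 (array([444.6, 318.9]), array([101.6,  36. ]), 72.8)
flat (array([633.8,  33. ]), array([36.7, 99.7]), 7.1)
 t 60.82 pos [ 0.4006 -0.2994  0.2998] F [ 0.4 -0.4  0.1] w 85.2
```

View pics/w_tray3.png

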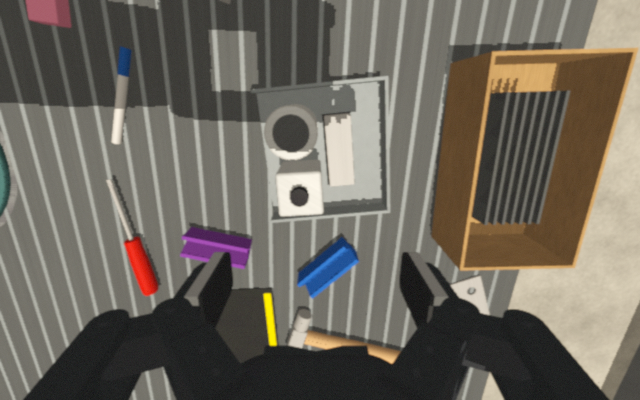

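View pics/top4.png

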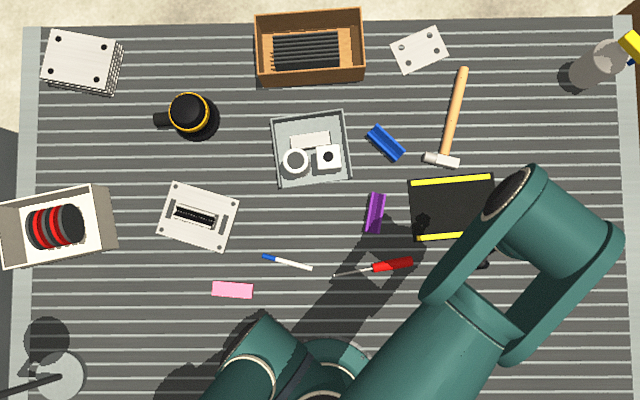

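Can, tin, flat and vee all stand where they should, within about 1 mm. The sander, the hammer and the look-alikes show no change, and the robot is clear of everything.

```bash
python3 -c "
from rig import *
print(hand_in(),state()['time'])"
```

```text
the job is handed in; nothing more can be done
the job is handed in; nothing more can be done
```

The job is done in the order asked and handed in at about 61 s, with the arm clear of everything.

I moved the can and tin upright to the mat, laid the vee block on the plate and the flat bar in its place in the tray. Then I stood the can and tin back where they were.

My last checks, from the wrist and top cameras:

| Thing | Result |
|---|---|
| Can | within 0.6 mm of where it stood |
| Tin | within 0.6 mm and 0.1° of where it stood |
| Vee block | within about 1 mm of the middle between the stops, square to 0.1° |
| Flat bar | within about 1 mm of the berth's middle, square to about 0.3° |

- **Other things:** the sander, the hammer and the look-alikes look unmoved in the last top picture. I compared them by eye only.
- **Forces:** wrist force stayed under 20 N in the readings I took at each grasp and placing.
- **Disagreements:** the two cameras differ by about 1 mm throughout, so I averaged them. In the final check the top camera's depth bands mixed the tin's top and cap with other surfaces. For the tin I relied on the wrist camera.

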